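# Change the nest: from the tool drawer on to the assembly base

### The job

Fit the nest with the round pocket for the next batch: pull the drawer of the small grey steel unit out to its stop, lift the nest out and set it down on the bench to change your grip. Then take it across its long sides and lower it, without dropping it, over the two dowels of the assembly base until it sits fully home between the end guides. Leave the drawer out, and leave the nest with the slot where it lies beside the unit; it goes into the drawer later.

Things in the scene. Friction and masses are not known exactly. Their poses are not given: they have to be found in the camera images.
- nest: The nest to fit: plain grey metal block 64 x 50 x 32 mm, 0.24 kg, with a round pocket 34 mm across in its top. Origin: centre of the underside; x along its 64 mm length, y across its 50 mm, z up. Dowel holes 9 mm wide go up from the underside at (x, y) = (22, 15) and (-22, -15) mm, so either way round fits. Starts flat in the shut drawer, out of sight, its x along the drawer's width.
- drawer_pocket (a point): Centre of the drawer floor where the nest lies, 16 mm above the bench; moves with the drawer. A black inlay 32 mm high encloses the nest 2 mm clear; only at the nest's two 50 mm wide ends are there finger gaps, 38 mm wide, 31 mm long, down to the floor: in the drawer the nest can be taken only by its ends, across 64 mm. At the stop this point is 42 mm in front of the unit's front edge.
- drawer (a joint): How far the drawer is out, in m: 0 shut, 0.080 at its stop. It slides along the cabinet's -x, needs about 3 N, stays where it is left and cannot come off.
- drawer_handle (a point): Middle of the bow handle on the drawer's front; moves with the drawer. A level round bar 10 mm thick, parallel to the front, straight for 74 mm, its centre 40 mm in front of the drawer's face (35 mm clear behind the bar), 48 mm above the bench and 16 mm below the unit's top. Axes as the cabinet's.
- cabinet: Grey sheet steel drawer unit with one drawer, fixed, 100 mm deep, 146 mm wide, 64 mm high; the drawer's front reaches 62 mm above the bench. Origin: centre of its underside, on the bench. x points to its back, so the drawer comes out along -x; y along its width, z up. An air hose coupling lies over its rear right corner, up to 84 mm above the bench.
- base: Assembly base, fixed: foot plate 132 x 76 x 8 mm with a riser 94 x 44 mm, its top 24 mm above the bench. Origin: centre of the underside; x along the 132 mm. At each end of the seat stands an end guide 44 mm wide and 45 mm high, 70 mm clear between the two: no finger room at the nest's ends, but the long sides are open.
- seat (a point): Centre of the seat, the riser's top, 24 mm above the bench. The nest's underside centre must come here, its x along the base's x (either way round); it then overhangs the riser by 3 mm on each long side. Axes as the base's.
- dowel_tip (a point): Tip of one of the two dowels, at (x, y) = (22, 15) mm from the seat's centre; the other is at (-22, -15) mm. Each is 7 mm thick and 11 mm high over the seat, with a pointed upper third; 1 mm clear all round in the nest's holes.
- clear_patch (a point): Middle of the clear patch of bench top (z = 0) between the base and the drawer unit, a good place to set the nest down. The bench's straight front edge runs about 60 mm from it, on the robot's side; the first spilled caps lie about 50 mm from it on the other side. World axes; along the edge the bench is free for 60 mm each way.
- slot_nest: The other nest, loose on the bench to the right of the drawer unit: the same metal block 64 x 50 x 32 mm, but with an oblong slot 37 x 15 mm in its top instead of the round pocket. To be left where it lies. Origin: centre of its underside, x along its 64 mm.

How it is judged:
By the outcome, as a careful person would: the job done as asked, in the order asked, and still so for the second after the job is handed in, with the robot touching nothing.
It also fails if it takes over 56 s, if anything falls off the work surface, if the arm or the gripper's body presses on something with over 40 N, if the wrist force passes 120 N, or if a joint passes its speed limit or range.

### The arm

A 7-joint arm with a two-finger parallel gripper is mounted at the origin on a cart in front of the work surface, level with it; the furniture and walls round the work are solid. World frame = base frame: x ahead of the robot, y to its left, z up, the work surface at z = 0. Lengths are in mm, angles in degrees, forces in N, time in s.
With the tool pointing down it reaches from about 425 to 1025 mm from the base axis. Payload 9.4 kg.
Tool frame: the origin (TCP) lies between the finger pads; the fingertips stand 11 mm ahead of it and the grasp point (between the pads) lies 8 mm behind it; z points along the fingers, y is the line along which they close (so a half turn about z gives the same grasp; the last joint's range is limited). The gripper opens to 93 mm and grips with 3 to 60 N. Pads are 15 mm wide; open, the fingers measure 128 mm over their backs; the gripper's body (75 mm by 188 mm) begins 65 mm behind the grasp point.
Start: joints at [-76.988, 34.337, -0.143, 91.639, 0.103, 54.024, -4.572], TCP at [216.887, 691.798, 229.618] pointing down, gripper open.
Joint ranges: [-147.43, 147.43], [-19.82, 112.94], [-74.19, 73.91], [6.32, 146.72], [-59.91, 239.91], [6.04, 106.73], [-150.56, 150.56]. Speed limits (degrees/s): [127.2, 127.2, 172.46, 172.46, 180, 180, 180].

### API

Orientations are given as [roll, pitch, yaw] about the fixed x, y, z axes, in that order (R = Rz(yaw) Ry(pitch) Rx(roll)).
In Python, from station import monitor, eyes, workorder gives the robot as it stands. The module is installed in compiled form; this text tells all that it offers.
- The arm moves only by the tool step_arm, never from a script. Its argument "deltas" is a list that holds one entry, the list of rows, each a list of 7 numbers: the closure, from 0 (fully open) to 1 (shut), then the shift along the tool's x, y, z in cm, then the turn, a rotation vector about the tool's x, y, z in rad. A call has 1 to 8 rows; each row is the pose to reach, as a shift and turn from the pose commanded when the call began, along the tool's axes at that moment; what a row does not reach only later rows make up. A row lasts 1/10 s, in which the tool goes at most 50 mm and 8.59 degrees, less where a joint would pass 70% of its speed; a pose out of reach is approached as far as the arm can. A call with a gripper value outside its range is refused whole. The fingers move at their own pace and stop on an object; "force" is the grip in N (left out, the last holds). Time passes only in rows, so rows that repeat a pose let the fingers close. It gives the time, the measured TCP pose, the force, the opening and the grip force at its end, in the units of the state.
- monitor.observe(): the state, without advancing time (a new reading comes with each control period).
- eyes.snapshot(name): name is "scene" or "top" or "wrist"; returns a dict with "image" (480x640x3 uint8, red, green, blue), "z_map" (480x640 float32, mm along the optical axis (not along the pixel's ray), 0 where there is no reading), "fov_y" (degrees; the focal length in pixels is half the picture's height over the tangent of half this angle, whatever the lens; pixels are square), "cx", "cy" (the principal point, pixels), "dist" ([k1, k2, p1, p2, k3] as OpenCV has them; the pictures are not rectified), "xyz" and "orientation" of the camera in the world. Camera axes: x right, y down, z forward; pixel columns grow to the right and rows downward; lengths in mm; the calibration is good to about 2 mm. A picture is of the moment at which its call begins.
- workorder.close_job(): hands the job in; it is judged then, once.
The state is a dict: "time": time; "joints": joint angles; "qd": joint speeds; "effort": joint torques, N m; "tcp_pos": TCP position; "ee_rot": TCP orientation; "contact_force": force on the tool from outside, world axes, zero at the start; "ft_torque": the same for the moment, N m; "gripper_width": opening from 0.0 (shut) to 1.0 (fully open); "finger_force": force on a finger pad.
Only numpy, scipy, OpenCV 4.12 (cv2) and the standard library are available. Lean on these libraries where they do the work, as an engineer would, in place of code of your own. Each camera call takes 0.05 s, during which the arm holds its last target. There are 200 camera calls.

## Working session

There is one attempt and no reset: what is moved stays moved. The work goes in short steps, Python scripts to look and compute and a tool call to move; the robot and the scene stay as the last step left them, time stands still between calls to the robot, and variables do not carry over. Pictures are saved under pics/ and viewed, at most 10 in all, crops included, and the job is handed in when it is done.

Besides the shell and the picture viewer there is one more tool, called after ">>>" as name([rows], argument=value, ...), one row to a line, values as JSON. step_arm: Moves the arm, as the interface text tells. Its arguments: {"type":"object","properties":{"deltas":{"type":"array"},"force":{"type":"number"}},"required":["deltas"]}

```bash
mkdir -p pics; cat > h.py <<'E'
import numpy as np, cv2
from scipy.spatial.transform import Rotation as R
from station import monitor, eyes, workorder
def snap(n,fn=None):
    s=eyes.snapshot(n); 
    if fn: cv2.imwrite('pics/'+fn,s['image'][...,::-1])
    f=240/np.tan(np.radians(s['fov_y']/2)); s['K']=np.array([[f,0,s['cx']],[0,f,s['cy']],[0,0,1]]); s['D']=np.array(s['dist'],float)
    s['R']=R.from_euler('xyz',s['orientation'],degrees=True).as_matrix(); s['t']=np.array(s['xyz'],float)
    return s
def rays(s,uv):
    p=cv2.undistortPoints(np.array(uv,float).reshape(-1,1,2),s['K'],s['D']).reshape(-1,2)
    return np.c_[p,np.ones(len(p))]@s['R'].T
def onplane(s,uv,z):
    d=rays(s,uv); return s['t']+d*((z-s['t'][2])/d[:,2])[:,None]
def depthpts(s):
    v,u=np.mgrid[:480,:640]; d=rays(s,np.c_[u.ravel(),v.ravel()]); 
    P=s['t']+d*s['z_map'].reshape(-1,1); P[s['z_map'].ravel()==0]=np.nan; return P.reshape(480,640,3)
def tri(s1,uv1,s2,uv2):
    a=rays(s1,[uv1])[0];b=rays(s2,[uv2])[0];a/=np.linalg.norm(a);b/=np.linalg.norm(b)
    A=np.c_[a,-b];x=np.linalg.lstsq(A,s2['t']-s1['t'],rcond=None)[0]
    p=s1['t']+a*x[0];q=s2['t']+b*x[1];return (p+q)/2,np.linalg.norm(p-q)
def delta(pos,rpy):
    "tool-frame shift cm, rotvec rad to goal from the current measured pose"
    o=monitor.observe();R0=R.from_euler('xyz',o['ee_rot'],degrees=True)
    return R0.inv().apply(np.array(pos)-o['tcp_pos'])/10,(R0.inv()*R.from_euler('xyz',rpy,degrees=True)).as_rotvec()
E
python3 - <<'E'
from h import *
o=monitor.observe();print(o)
for n in('scene','top','wrist'):
    s=snap(n,n+'0.png');print(n,s['t'],s['orientation'],s['fov_y'],s['dist'])
    np.savez(n+'0.npz',**s)
E
```

```text
{'time': 0.0, 'joints': array([-76.98973724,  34.38531935,  -0.14588211,  91.67840354,
         0.1037724 ,  54.0241316 ,  -4.57271993]), 'qd': array([ 0.04895769,  0.02705321, -0.08412489, -0.00860157, -0.06897543,
        0.10155916,  0.00661908]), 'effort': array([-1.31519788e-03, -7.65062070e+01,  1.49759676e+00, -2.52348661e+01,
       -5.22238563e-02,  1.68056914e-02,  1.45040021e-04]), 'tcp_pos': array([216.74363841, 691.37024406, 228.76555213]), 'ee_rot': array([-1.79912674e+02,  8.48722619e-03,  1.62598502e+02]), 'contact_force': array([-0.15957941, -0.12581205,  0.25303752]), 'ft_torque': array([-0.01677802,  0.01887481, -0.00503692]), 'finger_force': 0.0, 'gripper_width': 1.0000188477019591}
scene [ -20.22717049 -637.00481454  627.24381132] [-122.69486501   -1.37501778  -35.14526132] 50.03029854448821 [0.04774636 0.         0.         0.         0.        ]
top [ 410.22166186   66.54171916 1123.53758864] [-1.76350266e+02  1.07467851e-01 -8.89189656e+01] 42.13934196595794 [-0.21721865  0.          0.          0.          0.        ]
wrist [150.91882796 712.41072149 383.188383  ] [1.65263995e+02 4.82943555e-02 7.26186386e+01] 61.88710381828013 [0.00129124 0.         0.         0.         0.        ]
```

View pics/top0.png

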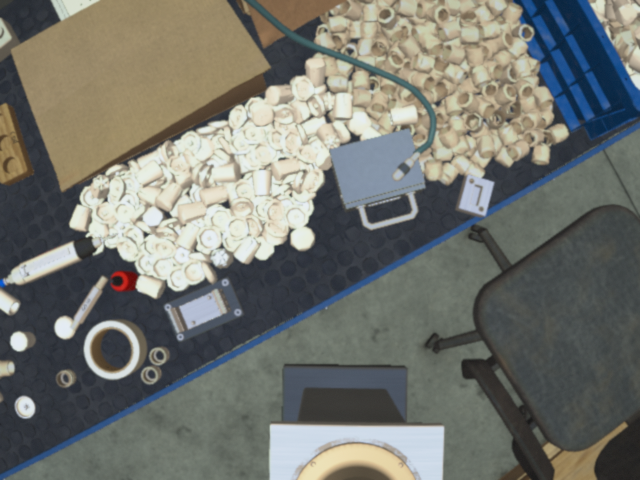

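View pics/scene0.png

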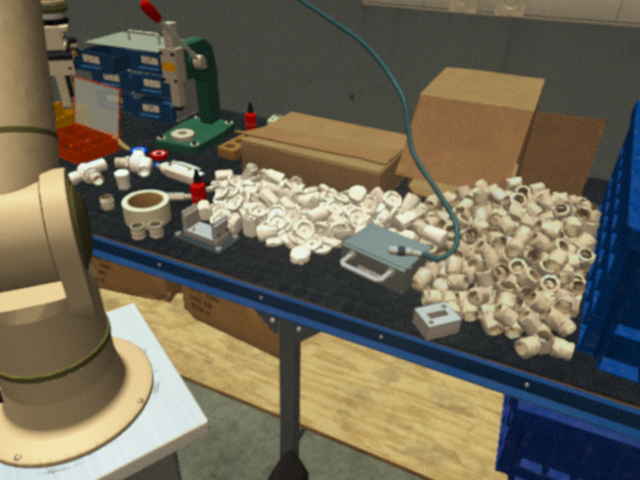

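The top view shows the unit at about (378,170) with its handle bar at (390,220), the slot nest at (475,196), and the base at (203,308) with its guides near (175,318) and (232,295). The scene view shows the same items: handle (370,268), base (207,232) and slot nest (437,320).

```bash
python3 - <<'E'
from h import *
s=dict(np.load('top0.npz'));P=depthpts(s)
im=s['image'][...,::-1]
a=cv2.resize(im[265:350,150:255],None,fx=5,fy=5,interpolation=cv2.INTER_CUBIC)
b=cv2.resize(im[125:235,325:500],None,fx=4,fy=4,interpolation=cv2.INTER_CUBIC)
W=np.zeros((425+0,525,3),np.uint8)
# depth-based: cabinet top
def fit(mask,name):
    mask=cv2.morphologyEx(mask.astype(np.uint8),cv2.MORPH_OPEN,np.ones((3,3)))
    cs,_=cv2.findContours(mask,0,1)
    for c in sorted(cs,key=cv2.contourArea)[-2:]:
        if cv2.contourArea(c)<60: continue
        r=cv2.minAreaRect(c); uv=cv2.boxPoints(r)
        z=np.nanmedian(P[...,2][cv2.drawContours(np.zeros_like(mask),[c],-1,1,-1)>0])
        q=onplane(s,uv,z);print(name,'uv',r[0],'z',z.round(1),q[:,:2].round(0).tolist(),'ctr',q.mean(0).round(1),'sides',np.linalg.norm(q[1]-q[0]).round(1),np.linalg.norm(q[2]-q[1]).round(1))
z=P[...,2]
def reg(lo,hi,v0,v1,u0,u1):
    m=(z>lo)&(z<hi);k=np.zeros_like(m);k[v0:v1,u0:u1]=1;return m&k
fit(reg(57,72,125,215,325,430),'cab')
fit(reg(40,56,180,235,350,425),'handle')
fit(reg(24,40,170,220,450,500),'slot')
fit(reg(5,70,265,345,150,255),'base')
fit(reg(16,60,265,345,150,255),'riser/guides')
fit(reg(36,60,265,345,150,255),'guides')
cv2.imwrite('pics/a.png',np.hstack([a,cv2.resize(b,(275,173))[:0].reshape(0,275,3) if 0 else np.zeros((425,0,3),np.uint8)]))
c=np.zeros((425+0,800,3),np.uint8)
a=cv2.resize(im[270:348,155:250],None,fx=4,fy=4,interpolation=cv2.INTER_CUBIC);b=cv2.resize(im[125:232,330:435],None,fx=4,fy=4,interpolation=cv2.INTER_CUBIC)
c=np.zeros((430,800,3),np.uint8);c[:a.shape[0],:a.shape[1]]=a;c[:b.shape[0],380:380+b.shape[1]]=b
cv2.imwrite('pics/crop.png',c)
E
```

```text
cab uv (331.0, 136.5) z 63.0 [[674.0, 69.0], [674.0, 48.0], [651.0, 48.0], [650.0, 68.0]] ctr [662.2  58.3  63. ] sides 20.9 23.2
cab uv (376.4923095703125, 165.63845825195312) z 63.5 [[648.0, 66.0], [692.0, -77.0], [577.0, -108.0], [535.0, 33.0]] ctr [612.9 -21.6  63.5] sides 149.4 119.6
handle uv (412.1072692871094, 207.18711853027344) z 51.7 [[522.0, -71.0], [567.0, -80.0], [564.0, -99.0], [519.0, -90.0]] ctr [542.7 -85.1  51.7] sides 45.4 19.4
handle uv (379.5, 220.99996948242188) z 51.6 [[509.0, 14.0], [543.0, 7.0], [526.0, -71.0], [492.0, -64.0]] ctr [517.4 -28.5  51.6] sides 34.6 79.6
slot uv (476.56390380859375, 190.97357177734375) z 30.9 [[545.0, -169.0], [622.0, -189.0], [611.0, -241.0], [533.0, -220.0]] ctr [ 577.5 -205.1   30.9] sides 80.1 53.2
base uv (191.26878356933594, 292.0237731933594) z 16.8 [[424.0, 402.0], [485.0, 273.0], [350.0, 207.0], [289.0, 335.0]] ctr [387.1 304.   16.8] sides 142.6 149.1
riser/guides uv (156.5, 287.5) z 30.8 [[412.0, 376.0], [413.0, 352.0], [375.0, 351.0], [375.0, 375.0]] ctr [393.7 363.7  30.8] sides 24.0 37.3
riser/guides uv (197.71945190429688, 311.4079284667969) z 24.0 [[358.0, 334.0], [389.0, 264.0], [348.0, 245.0], [317.0, 315.0]] ctr [353.1 289.3  24. ] sides 76.6 45.6
guides uv (206.99996948242188, 270.9999694824219) z 40.7 [[433.0, 285.0], [441.0, 274.0], [417.0, 257.0], [409.0, 268.0]] ctr [425.2 270.9  40.7] sides 13.7 29.3
```

View pics/crop.png

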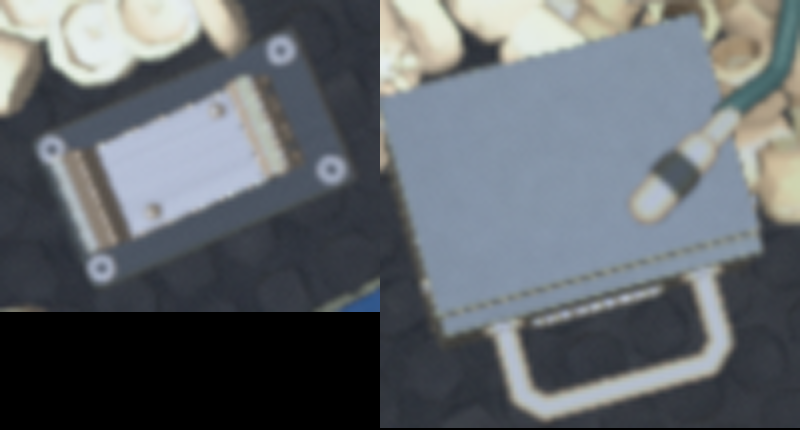

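The crop shows the base's dowel tips at top-image pixels (209.2,297.7) and (193.2,322.7), plate screws around (203,310), and the handle bar's middle at about (393,221).

```bash
python3 - <<'E'
from h import *
s=dict(np.load('top0.npz'))
C=lambda l,ox,oy,dx=0:[(ox+(u-dx)/4,oy+v/4) for u,v in l]
sc=onplane(s,C([(52,150),(280,50),(332,170),(101,268)],155,270),8);print('screws',sc.round(1).tolist(),sc.mean(0))
d=sc[1]-sc[0]+sc[2]-sc[3];print('base yaw',np.degrees(np.arctan2(d[1],d[0])))
dw=onplane(s,C([(217,111),(153,211)],155,270),33);print('dowels',dw.round(1).tolist(),dw.mean(0),np.linalg.norm(dw[0]-dw[1]))
h=onplane(s,C([(540,408),(722,360)],330,125,380),48);print('bar',h.round(1).tolist(),h.mean(0),np.linalg.norm(h[0]-h[1]))
t=onplane(s,C([(440,318),(755,235)],330,125,380),64);d=t[0]-t[1];print('front edge',t.round(1).tolist(),t.mean(0),np.linalg.norm(d),np.degrees(np.arctan2(-d[0],d[1])))
t=onplane(s,C([(383,92),(697,15)],330,125,380),64);print('back',t.round(1).tolist(),t.mean(0))
print(delta([h.mean(0)[0],h.mean(0)[1],230],[180,0,105]))
E
```

```text
screws [[357.7, 347.5, 8.0], [405.6, 243.7, 8.0], [352.4, 218.9, 8.0], [305.0, 323.6, 8.0]] [355.18691501 283.41654475   8.        ]
base yaw -65.44533332734956
dowels [[378.2, 267.1, 33.0], [333.4, 294.9, 33.0]] [355.79614132 281.01005912  33.        ] 52.75758440124224
bar [[507.0, -12.3, 48.0], [529.6, -91.6, 48.0]] [518.2644681  -51.97767458  48.        ] 82.49857256093266
front edge [[543.4, 32.2, 64.0], [582.4, -103.4, 64.0]] [562.90804501 -35.59917634  64.        ] 141.17736955501718 16.051653357076265
back [[641.5, 58.4, 64.0], [679.1, -78.0, 64.0]] [660.30024532  -9.83858738  64.        ]
(array([-5.10039201e+01, -6.19217318e+01, -2.35973024e-02]), array([-1.06020649e-03,  7.21897418e-04,  1.00524678e+00]))
```

>>> step_arm([
  [[0, -51, -62, 0, 0, 0, 1.005], [0, -51, -62, 0, 0, 0, 1.005], [0, -51, -62, 0, 0, 0, 1.005], [0, -51, -62, 0, 0, 0, 1.005], [0, -51, -62, 0, 0, 0, 1.005], [0, -51, -62, 0, 0, 0, 1.005], [0, -51, -62, 0, 0, 0, 1.005], [0, -51, -62, 0, 0, 0, 1.005]],
], force=30)

```text
time: 0.95
tcp_pos: [367.2, 319.2, 229.6]
ee_rot: [180.0, 0.0, 104.8]
contact_force: [0.4, -0.7, -0.7]
gripper_width: 1.001
finger_force: 0.0
```

```bash
cat > go.py <<'E'
import sys
from h import *
p=[float(x) for x in sys.argv[1:5]]
a,b=delta(p[:3],[180,0,p[3]]);o=monitor.observe()
print(a.round(2),b.round(3),'t',round(o['time'],2),o['tcp_pos'].round(1),o['ee_rot'].round(2),'F',o['contact_force'].round(1),'w',round(o['gripper_width']*93,1),'j',o['joints'].round(0))
E
python3 go.py 518 -52 230 105.7
```

```text
[-3.974e+01  5.080e+00 -3.000e-02] [ 0.     0.    -0.015] t 0.95 [367.2 319.2 229.6] [179.99   0.   104.82] F [ 0.4 -0.7 -0.7] w 93.1 j [-61.  19.  17. 123.  -8.  39. -23.]
```

```bash
python3 -c "
from h import *
s=snap('wrist','w1.png');np.savez('w1.npz',**s)"
```

>>> step_arm([
  [[0.3, -39.7, 5.1, 0, 0, 0, -0.015], [0.5, -39.7, 5.1, 0, 0, 0, -0.015], [0.72, -39.7, 5.1, 0, 0, 0, -0.015], [0.72, -39.7, 5.1, 0, 0, 0, -0.015], [0.72, -39.7, 5.1, 0, 0, 0, -0.015], [0.72, -39.7, 5.1, 0, 0, 0, -0.015], [0.72, -39.7, 5.1, 0, 0, 0, -0.015], [0.72, -39.7, 5.1, 0, 0, 0, -0.015]],
])

```text
time: 1.8
tcp_pos: [519.5, -50.7, 229.7]
ee_rot: [180.0, -0.0, 105.9]
contact_force: [0.8, 1.5, 0.2]
gripper_width: 0.359
finger_force: 0.0
```

```bash
python3 -c "
from h import *
s=snap('wrist','w2.png');np.savez('w2.npz',**s)
a=cv2.imread('pics/w1.png');b=cv2.imread('pics/w2.png')
cv2.imwrite('pics/w12.png',np.hstack([a[:,:],b])[:, :] if 0 else cv2.resize(np.hstack([a,b]),(800,300)))"; python3 go.py 518 -52 100 105.7
```

```text
[ 0.9  -0.24 13.03] [ 0.003  0.005 -0.005] t 1.85 [522.2 -59.5 230.4] [179.85   0.3  105.42] F [ 3.6 -7.4  1.4] w 29.9 j [-15.  21.  20. 119. -11.  41.  28.]
```

View pics/w2.png

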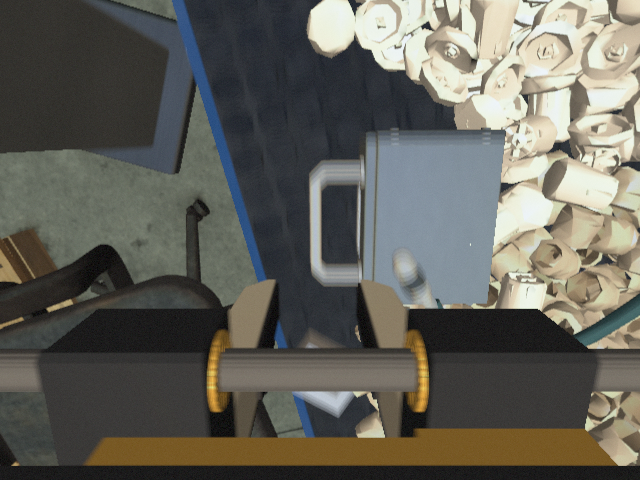

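The wrist view shows the handle bar upright at column 316, rows about 165 to 284, the cabinet top spanning x=366 to 503, y=130 to 304, and its drawer seam at x≈376.

```bash
python3 - <<'E'
from h import *
s=dict(np.load('w2.npz'));t=dict(np.load('top0.npz'));print(s['t'],s['orientation'])
g=s['image'].astype(int)
for v in (190,205,222,240,255): 
    row=g[v,300:370].min(1); i=np.where(row[:30]>110)[0]+300; j=np.where(row[30:]>110)[0]; print(v,i.min(),i.max(),end=' | ')
P=depthpts(s);print('depth pt',P[222,316],P[200,430],P[222,345])
print('plane',onplane(s,[(316,180),(316,223),(316,265)],48).round(1).tolist())
print('tri',tri(s,(316,223),t,(393,221.2)))
ab=onplane(s,[(366,130),(362,300),(503,130),(490,304)],64);print('cab corners',ab.round(1).tolist())
# base in w1
E
cat > yaw.py <<'E'
E
python3 go.py 518 -52 60 105.7
```

```text
[501.39638604  16.63483969 384.04162874] [ 1.65304176e+02 -2.55097178e-02  1.59202571e+01]
190 310 320 | 205 310 320 | 222 310 320 | 240 310 320 | 255 310 320 | depth pt [519.69939217 -51.34971963  51.95973362] [602.27168426  -6.32278138  64.18339932] [550.19770037 -54.65908674  -2.50214758]
plane [[510.1, -17.7, 48.0], [520.2, -53.0, 48.0], [530.5, -89.4, 48.0]]
tri (array([519.26058883, -53.11619454,  44.95828967]), np.float64(2.347452418339874))
cab corners [[536.3, 31.3, 64.0], [575.8, -103.9, 64.0], [637.8, 60.2, 64.0], [683.0, -77.2, 64.0]]
[ 0.92 -0.25 17.03] [ 0.003  0.005 -0.005] t 1.85 [522.2 -59.5 230.4] [179.85   0.3  105.42] F [ 3.6 -7.4  1.4] w 29.9 j [-15.  21.  20. 119. -11.  41.  28.]
```

View pics/w1.png

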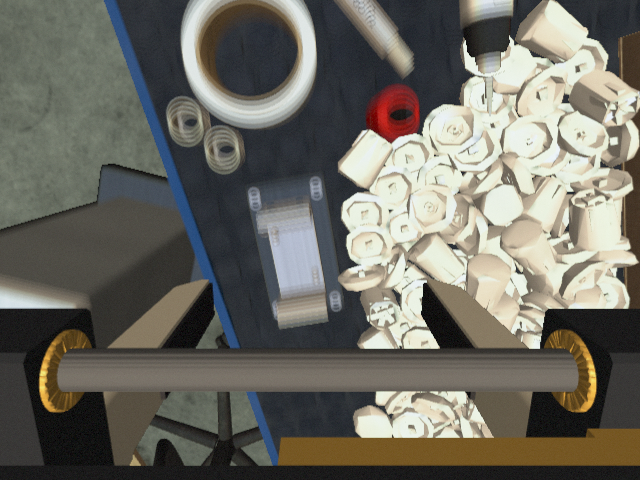

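Bar middle comes out at about (520,-53,46), agreeing with 48 mm within calibration; cabinet yaw ≈ 16°. Descending to just above it.

>>> step_arm([
  [[0.72, 0, 0.2, 4, 0, 0, 0.005], [0.72, 0, 0.2, 8, 0, 0, 0.005], [0.72, 0, 0.2, 12, 0, 0, 0.005], [0.72, 0, 0.2, 14, 0, 0, 0.005], [0.72, 0, 0.2, 14, 0, 0, 0.005], [0.72, 0, 0.2, 14, 0, 0, 0.005]],
])

```text
time: 2.45
tcp_pos: [520.9, -48.3, 89.8]
ee_rot: [-180.0, -0.0, 105.6]
contact_force: [1.0, -0.4, 0.1]
gripper_width: 0.28
finger_force: 0.0
```

```bash
python3 go.py 520 -53 40 106; python3 - <<'E'
from h import *
s=snap('wrist','w3.png');np.savez('w3.npz',**s)
g=s['image'].astype(int); print(s['t'],s['orientation'])
E
```

```text
[-0.42 -0.21  4.98] [-0.001 -0.    -0.007] t 2.45 [520.9 -48.3  89.8] [-1.7996e+02 -1.0000e-02  1.0558e+02] F [ 1.  -0.4  0.1] w 26.1 j [-10.  34.  13. 125. -18.  23.  33.]
[503.30550292  19.14672576 244.16766892] [1.65302972e+02 2.56860947e-02 1.56018650e+01]
```

View pics/w3.png

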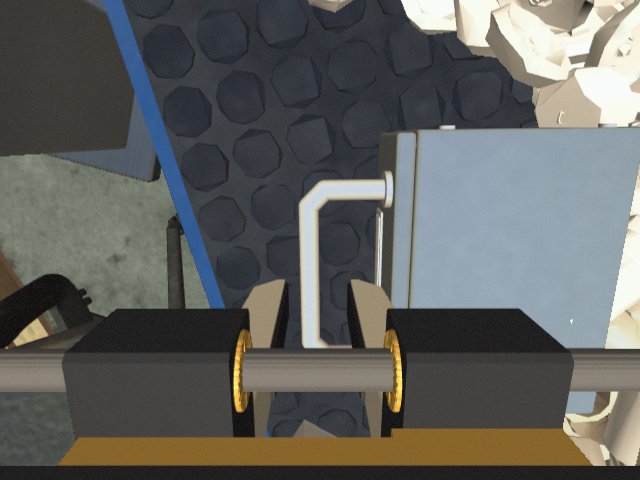

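The close wrist view shows the bar at columns ~300–320 (row 230), bow corner at (310,195), between the fingers (287 and 350) but left of centre and perspective-shifted.

```bash
python3 - <<'E'
from h import *
s=dict(np.load('w3.npz'));s2=dict(np.load('w2.npz'));g=s['image'].astype(int).min(2)
pts=[]
for v in range(220,335,10):
    i=np.where(g[v,290:340]>105)[0]+290; pts.append((i.min()+i.max())/2); 
print(pts)
p=np.polyfit(range(220,335,10),pts,1)
for z in (45,48): print(z,onplane(s,[(np.polyval(p,v),v) for v in (220,330)],z).round(1).tolist())
q=onplane(s,[(310,192),(311,347)],48)
a=onplane(s,[(np.polyval(p,v),v) for v in (220,330)],48);d=a[0]-a[1];print('yaw',np.degrees(np.arctan2(-d[0],d[1])))
P=depthpts(s);print(P[230,310],P[300,311],P[200,500],'seam',onplane(s,[(413,140),(408,290),(397,140)],64).round(1).tolist())
# height of the bar corner from two wrist places
print(tri(s,(350,190),s2,(340,165)))
print(onplane(s,[(350,190)],48))
E
```

```text
[np.float64(308.0), np.float64(308.0), np.float64(309.0), np.float64(309.0), np.float64(309.0), np.float64(309.0), np.float64(309.0), np.float64(309.5), np.float64(309.5), np.float64(309.5), np.float64(309.5), np.float64(310.5)]
45 [[509.8, -21.8, 45.0], [526.9, -80.6, 45.0]]
48 [[509.7, -21.2, 48.0], [526.6, -79.1, 48.0]]
yaw 16.220185260879543
[511.74352697 -24.96394754  52.05069736] [522.0505683 -60.6071044  51.9926593] [591.28641064  14.32984163  62.17987059] seam [[543.8, 28.7, 64.0], [564.4, -38.1, 64.0], [537.1, 26.9, 64.0]]
(array([ 5.25111319e+02, -3.69520681e-01,  5.39366461e+01]), np.float64(0.7473826030362142))
[[525.48416587  -1.21085569  48.        ]]
```

>>> step_arm([
  [[0.72, -0.4, -0.3, 0, 0, 0, -0.01], [0.72, -0.4, -0.3, 2, 0, 0, -0.01], [0.72, -0.4, -0.3, 4, 0, 0, -0.01], [0.72, -0.4, -0.3, 5, 0, 0, -0.01], [1, -0.4, -0.3, 5, 0, 0, -0.01], [1, -0.4, -0.3, 5, 0, 0, -0.01], [1, -0.4, -0.3, 5, 0, 0, -0.01], [1, -0.4, -0.3, 5, 0, 0, -0.01]],
], force=30)

```text
time: 3.3
tcp_pos: [518.0, -53.6, 40.3]
ee_rot: [-179.9, -0.0, 106.1]
contact_force: [-4.8, -3.6, 5.9]
gripper_width: 0.092
finger_force: 30.0
```

>>> step_arm([
  [[1, 0, -1, 0, 0, 0, 0], [1, 0, -2.5, 0, 0, 0, 0], [1, 0, -4, 0, 0, 0, 0], [1, 0, -5.5, 0, 0, 0, 0], [1, 0, -6.7, 0, 0, 0, 0], [1, 0, -7.5, 0, 0, 0, 0], [1, 0, -7.9, 0, 0, 0, 0], [1, 0, -7.9, 0, 0, 0, 0]],
])

```text
time: 4.1
tcp_pos: [442.7, -75.5, 40.3]
ee_rot: [180.0, 0.0, 106.1]
contact_force: [-1.3, -1.8, 10.4]
gripper_width: 0.103
finger_force: 30.0
```

```bash
python3 go.py 441.5 -75.5 40 106
```

```text
[ 0.04 -0.12  0.03] [0.001 0.    0.002] t 4.1 [442.7 -75.5  40.3] [1.7996e+02 2.0000e-02 1.0612e+02] F [-1.3 -1.8 10.4] w 9.5 j [ -1.  36.   5. 136. -20.   8.  39.]
```

>>> step_arm([
  [[1, 0, -0.1, 0, 0, 0, 0], [1, 0, -0.2, 0, 0, 0, 0], [1, 0, -0.3, 0, 0, 0, 0], [1, 0, -0.4, 0, 0, 0, 0], [1, 0, -0.4, 0, 0, 0, 0]],
])

```text
time: 4.6
tcp_pos: [441.2, -76.1, 40.3]
ee_rot: [179.8, 0.1, 106.2]
contact_force: [4.5, 2.1, 7.1]
gripper_width: 0.101
finger_force: 30.0
```

```bash
python3 go.py 441.5 -75.5 40 106
```

```text
[0.05 0.05 0.03] [0.004 0.001 0.003] t 4.6 [441.2 -76.1  40.3] [1.7978e+02 7.0000e-02 1.0619e+02] F [4.5 2.1 7.1] w 9.3 j [ -1.  36.   5. 136. -20.   8.  39.]
```

>>> step_arm([
  [[1, 0, -0.1, 0, 0, 0, 0], [1, 0, -0.2, 0, 0, 0, 0], [1, 0, -0.3, 0, 0, 0, 0], [1, 0, -0.4, 0, 0, 0, 0], [1, 0, -0.4, 0, 0, 0, 0]],
])

```text
time: 5.1
tcp_pos: [441.2, -76.1, 40.3]
ee_rot: [179.5, 0.2, 106.3]
contact_force: [12.2, 7.9, 0.6]
gripper_width: 0.097
finger_force: 30.0
```

Drawer is at its stop (80.0 mm, force rising). Releasing and lifting.

>>> step_arm([
  [[0.72, 0, 0.6, 0, 0, 0, 0], [0.72, 0, 0.6, 0, 0, 0, 0], [0.72, 0, 0.6, 0, 0, 0, 0], [0.72, 0, 0.6, -3, 0, 0, 0], [0.72, 0, 0.6, -8, 0, 0, 0], [0.5, 1, 9, -13, 0, 0, 0.15], [0.14, 1, 9, -18, 0, 0, 0.3], [0.14, 1, 9, -19, 0, 0, 0.45]],
])

```text
time: 5.9
tcp_pos: [519.5, -42.0, 231.3]
ee_rot: [-180.0, -0.0, 80.0]
contact_force: [1.3, 1.0, -1.2]
gripper_width: 0.493
finger_force: 0.0
```

```bash
python3 go.py 523 -48 230 16
```

```text
[-0.53  0.45  0.13] [-1.000e-03  0.000e+00  1.118e+00] t 5.9 [519.5 -42.  231.3] [-1.7997e+02 -1.0000e-02  8.0040e+01] F [ 1.3  1.  -1.2] w 45.8 j [-24.  23.  31. 119. -17.  42.   8.]
```

>>> step_arm([
  [[0.14, -0.5, 0.45, 0.1, 0, 0, 1.118], [0.14, -0.5, 0.45, 0.1, 0, 0, 1.118], [0.14, -0.5, 0.45, 0.1, 0, 0, 1.118], [0.14, -0.5, 0.45, 0.1, 0, 0, 1.118], [0.14, -0.5, 0.45, 0.1, 0, 0, 1.118], [0.14, -0.5, 0.45, 0.1, 0, 0, 1.118], [0.14, -0.5, 0.45, 0.1, 0, 0, 1.118], [0.14, -0.5, 0.45, 0.1, 0, 0, 1.118]],
])

```text
time: 6.7
tcp_pos: [521.6, -48.4, 228.1]
ee_rot: [-180.0, 0.1, 16.0]
contact_force: [-0.8, 0.2, 0.0]
gripper_width: 0.859
finger_force: 0.0
```

>>> step_arm([
  [[0.14, 0, 0, 0, 0, 0, 0], [0.14, 0, 0, 0, 0, 0, 0]],
])

```text
time: 6.9
tcp_pos: [522.1, -48.4, 228.3]
ee_rot: [-180.0, 0.1, 16.4]
contact_force: [0.6, -0.7, -0.9]
gripper_width: 0.858
finger_force: 0.0
```

```bash
python3 go.py 523 -48 230 16; python3 - <<'E'
from h import *
s=snap('wrist','w4.png');np.savez('w4.npz',**s)
t=snap('top','top4.png');np.savez('top4.npz',**t)
P=depthpts(s)
E
```

```text
[ 0.1  -0.01 -0.17] [-0.     0.001  0.007] t 6.9 [522.1 -48.4 228.3] [-1.7999e+02  6.0000e-02  1.6430e+01] F [ 0.6 -0.7 -0.9] w 79.8 j [-35.  28.  50. 120. -30.  46. -40.]
```

View pics/w4.png

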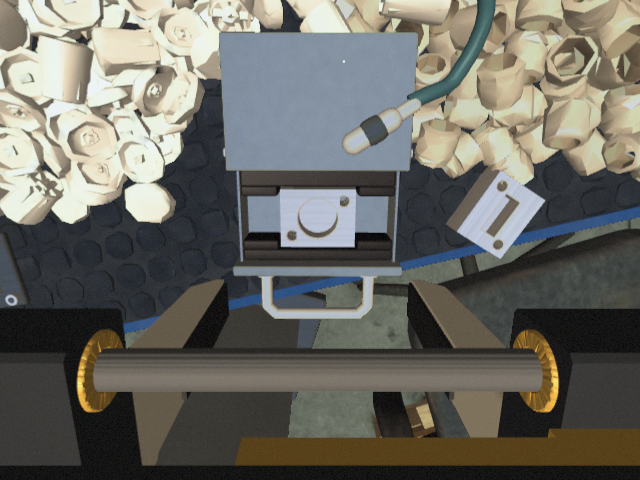

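The drawer is out. The nest with the round pocket spans about columns 281–355 and rows 188–248, with clear finger gaps on both sides; the slot nest at (495,213) is untouched.

```bash
cat > nest.py <<'E'
from h import *
def nest(s,box,z,thr=175):
    g=s['image'].min(2); m=np.zeros_like(g); u0,u1,v0,v1=box; m[v0:v1,u0:u1]=(g[v0:v1,u0:u1]>thr)
    m=cv2.morphologyEx(m,cv2.MORPH_OPEN,np.ones((3,3)))
    c=max(cv2.findContours(m,0,1)[0],key=cv2.contourArea);c=cv2.convexHull(c)
    P=depthpts(s);zz=np.nanmedian(P[...,2][m>0])
    w=onplane(s,c.reshape(-1,2),z)[:,:2].astype(np.float32);r=cv2.minAreaRect(w);b=cv2.boxPoints(r)
    print('n box px',cv2.minAreaRect(c),'depth z',zz.round(1),'centre',np.round(r[0],1),'size',np.round(r[1],1),'ang',r[2])
    e=[b[(i+1)%4]-b[i] for i in range(2)];l=max(e,key=np.linalg.norm);print('long yaw',np.degrees(np.arctan2(l[1],l[0])))
E
python3 - <<'E'
from nest import *
s=dict(np.load('w4.npz'));g=s['image'].min(2);print(g[218,270:300],g[218,345:365],g[180:195,300],g[240:256,320])
nest(s,(275,362,184,252),48)
nest(s,(275,362,184,252),48,150)
t=dict(np.load('top4.npz'));P=depthpts(s)
# screws-free corner triangulation: pocket centre circle
print('pocket rim w4',onplane(s,[(318.5,216.5)],48)); print('floor depth',P[218,265],P[218,375],'handle',P[313,318])
cv2.imwrite('pics/t4.png',cv2.resize(t['image'][120:240,320:500,::-1],None,fx=4,fy=4,interpolation=cv2.INTER_CUBIC))
E
```

```text
[132 133 135 134 132 135 130 131 130 137 159 181 180 185 182 183 184 183
 183 184 181 187 184 184 184 184 182 145  92 131] [188 187 185 187 185 186 184 188 185 183 157 131 134 133 130 134 133 132
 129 132] [ 60  62  57  61  55  46  43  57  70 135 182 182 179 181 183] [185 185 188 189 188 188 160  79  15  21  37  53  53  54  53  51]
n box px ((317.5, 217.5), (55.0, 75.0), 90.0) depth z 47.0 centre [525.6 -47.8] size [47.7 63.3] ang 16.452543258666992
long yaw -73.547424
n box px ((317.5, 218.0), (56.0, 75.0), 90.0) depth z 47.0 centre [525.2 -47.9] size [48.6 64.1] ang 16.452543258666992
long yaw -73.547424
pocket rim w4 [[527.09748022 -48.25665465  48.        ]]
floor depth [505.35443482  -2.6149174   15.39315485] [ 534.38878921 -101.2969472    14.85817846] handle [443.52059808 -72.5164375   52.49559136]
```

View pics/t4.png

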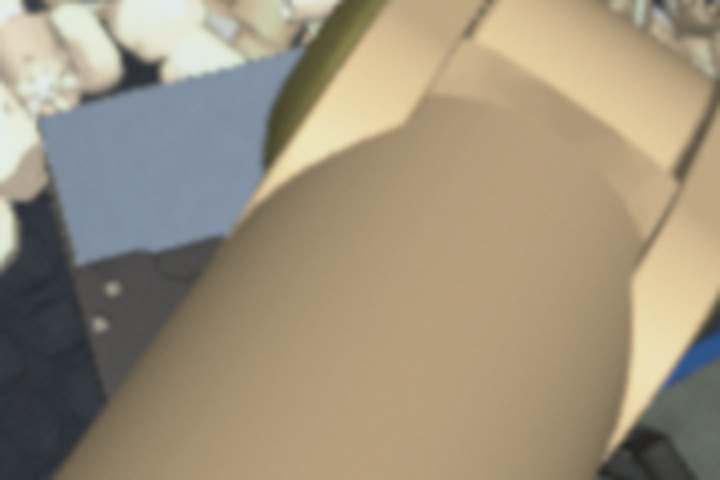

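>>> step_arm([
  [[0.14, 0.33, 0.05, 4, 0, 0, 0], [0.14, 0.33, 0.05, 8, 0, 0, 0], [0.14, 0.33, 0.05, 11.5, 0, 0, 0], [0.14, 0.33, 0.05, 11.8, 0, 0, 0], [0.14, 0.33, 0.05, 11.8, 0, 0, 0], [0.14, 0.33, 0.05, 11.8, 0, 0, 0]],
])

```text
time: 7.6
tcp_pos: [526.8, -48.4, 112.1]
ee_rot: [180.0, -0.1, 16.3]
contact_force: [0.2, -0.0, -0.1]
gripper_width: 0.858
finger_force: 0.0
```

```bash
python3 go.py 525.4 -47.9 29 16.45; python3 - <<'E'
from nest import *
s=snap('wrist','w5.png');np.savez('w5.npz',**s)
s4=dict(np.load('w4.npz'))
g=s['image'].min(2);m=((g>150)*255).astype(np.uint8)
cs=cv2.findContours(m[100:420,150:500],0,1)[0]
for c in cs:
    if cv2.contourArea(c)>3000: print(cv2.boundingRect(c),cv2.contourArea(c))
E
```

```text
[-0.14 -0.09  8.31] [ 0.001 -0.002 -0.003] t 7.6 [526.8 -48.4 112.1] [ 1.7997e+02 -1.0000e-01  1.6310e+01] F [ 0.2 -0.  -0.1] w 79.8 j [-26.  36.  38. 125. -43.  32. -30.]
(108, 125, 115, 83) 8997.0
```

View pics/w5.png

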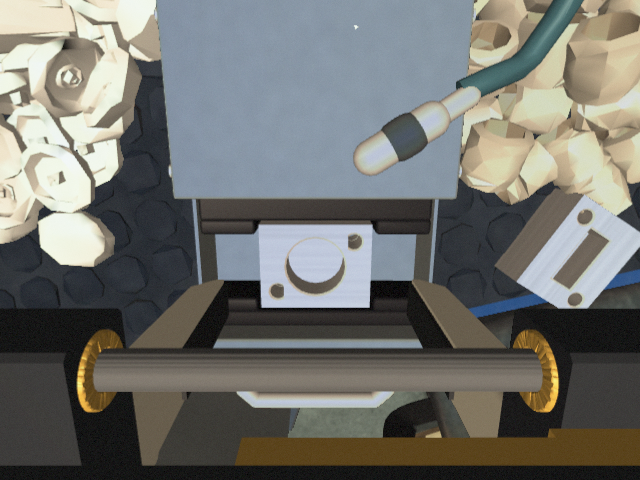

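The close view shows the nest top at columns 259–371, rows 223–307, fingers straddling it, finger gaps clear left (235) and right (395).

```bash
python3 - <<'E'
from nest import *
s=dict(np.load('w5.npz'));s4=dict(np.load('w4.npz'))
nest(s,(250,378,215,312),48,150)
def corners(s,box):
    g=s['image'].min(2);u0,u1,v0,v1=box;m=np.zeros_like(g);m[v0:v1,u0:u1]=g[v0:v1,u0:u1]>150
    m=cv2.morphologyEx(m,cv2.MORPH_OPEN,np.ones((3,3)));c=max(cv2.findContours(m,0,1)[0],key=cv2.contourArea)
    p=c.reshape(-1,2).astype(float);a=p.sum(1);b=p[:,0]-p[:,1];return [p[a.argmin()],p[b.argmax()],p[a.argmax()],p[b.argmin()]]
A=corners(s,(250,378,215,312));B=corners(s4,(275,362,184,252));
T=[tri(s,a,s4,b) for a,b in zip(A,B)]
for t in T: print(t[0].round(1),round(t[1],2))
print('mean',np.mean([t[0] for t in T],0))
E
```

```text
n box px ((315.0, 266.0), (82.0, 114.0), 90.0) depth z 47.1 centre [525.2 -47.9] size [49.4 64.1] ang 16.328125
long yaw -73.671844
[538.8 -10.6  42.7] 0.16
[557.  -71.7  44.1] 0.16
[511.  -83.8  50.2] 0.34
[494.5 -24.5  50.5] 0.46
mean [525.35256047 -47.6516791   46.88982023]
```

Two views agree on (525.3,-47.8) and top z≈47. Descending and gripping by the ends.

>>> step_arm([
  [[0.14, -0.1, -0.1, 2, 0, 0, 0], [0.14, -0.1, -0.1, 5, 0, 0, 0], [0.14, -0.1, -0.1, 7.5, 0, 0, 0], [0.14, -0.1, -0.1, 8.2, 0, 0, 0], [0.14, -0.1, -0.1, 8.2, 0, 0, 0], [0.4, -0.1, -0.1, 8.2, 0, 0, 0], [0.4, -0.1, -0.1, 8.2, 0, 0, 0], [0.4, -0.1, -0.1, 8.2, 0, 0, 0]],
], force=30)

```text
time: 8.45
tcp_pos: [525.5, -47.2, 29.7]
ee_rot: [180.0, -0.1, 16.3]
contact_force: [-0.5, -0.4, 7.9]
gripper_width: 0.684
finger_force: 30.0
```

```bash
python3 go.py 525.4 -47.9 29 16.4
```

```text
[-0.03  0.07  0.07] [ 0.001 -0.002 -0.001] t 8.45 [525.5 -47.2  29.7] [ 1.7996e+02 -1.0000e-01  1.6340e+01] F [-0.5 -0.4  7.9] w 63.6 j [-18.  42.  26. 127. -53.  22. -22.]
```

>>> step_arm([
  [[0.4, 0, 0, -1, 0, 0, 0], [0.4, 0, 0, -3, 0, 0, 0], [0.4, 0, 0, -6, 0, 0, 0], [0.4, 0, 0, -9, 0, 0, 0], [0.4, 0, 0, -11, 0, 0, 0], [0.4, 0, 0, -12, 0, 0, 0], [0.4, 0, 0, -12, 0, 0, 0]],
])

```text
time: 9.15
tcp_pos: [525.2, -46.9, 149.8]
ee_rot: [180.0, -0.1, 16.3]
contact_force: [-0.3, -0.4, -2.4]
gripper_width: 0.687
finger_force: 30.0
```

```bash
python3 - <<'E'
from h import *
s=dict(np.load('top0.npz'));im=s['image'].astype(int)
b=(im[...,2]-im[...,0]>50)&(im[...,2]>90);
pts=[]
for u in range(180,480,5):
    vs=np.where(b[200:420,u])[0]+200
    if len(vs): pts.append((u,vs.min()))
w=onplane(s,pts,0)[:,:2].astype(np.float32)
vx,vy,x0,y0=cv2.fitLine(w,cv2.DIST_HUBER,0,.01,.01).ravel();print('edge dir',np.degrees(np.arctan2(vy,vx)),x0,y0)
n=np.array([-vy,vx]); n*=np.sign(n[0])
g=im.min(2)>150;g[:,:60]=0
V,U=np.nonzero(g[100:300,60:340]);c=onplane(s,np.c_[U+60,V+100],15)[:,:2]
d=(c-[x0,y0])@n;a=(c-[x0,y0])@[vx,vy]
for k in range(-300,300,20):
    q=(a>=k)&(a<k+20)&(d>5)
    if q.any():print(k,[x0+vx*(k+10)+60*n[0],y0+vy*(k+10)+60*n[1]],'nearest cap',np.sort(d[q])[:30][-1].round(0))
o=monitor.observe();print(o['tcp_pos'],o['gripper_width']*93,o['finger_force'],o['contact_force'])
E
```

```text
edge dir -59.94207 401.90775 19.860485
-300 [np.float32(308.58508), np.float32(300.91364)] nearest cap 172.0
-280 [np.float32(318.6026), np.float32(283.60327)] nearest cap 148.0
-260 [np.float32(328.62006), np.float32(266.29288)] nearest cap 145.0
-240 [np.float32(338.63757), np.float32(248.98248)] nearest cap 107.0
-220 [np.float32(348.6551), np.float32(231.6721)] nearest cap 104.0
-200 [np.float32(358.6726), np.float32(214.36171)] nearest cap 153.0
-180 [np.float32(368.69012), np.float32(197.05132)] nearest cap 151.0
-160 [np.float32(378.70764), np.float32(179.74094)] nearest cap 141.0
-140 [np.float32(388.7251), np.float32(162.43054)] nearest cap 137.0
-120 [np.float32(398.7426), np.float32(145.12015)] nearest cap 124.0
-100 [np.float32(408.76013), np.float32(127.80975)] nearest cap 127.0
-80 [np.float32(418.77765), np.float32(110.49936)] nearest cap 135.0
-60 [np.float32(428.79517), np.float32(93.18898)] nearest cap 112.0
-40 [np.float32(438.81268), np.float32(75.878586)] nearest cap 104.0
-20 [np.float32(448.83014), np.float32(58.568195)] nearest cap 117.0
0 [np.float32(458.84766), np.float32(41.25781)] nearest cap 158.0
20 [np.float32(468.86517), np.float32(23.947418)] nearest cap 185.0
40 [np.float32(478.8827), np.float32(6.6370277)] nearest cap 195.0
60 [np.float32(488.9002), np.float32(-10.673359)] nearest cap 221.0
80 [np.float32(498.91766), np.float32(-27.98375)] nearest cap 236.0
100 [np.float32(508.93518), np.float32(-45.294132)] nearest cap 242.0
120 [np.float32(518.9527), np.float32(-62.604527)] nearest cap 272.0
140 [np.float32(528.9702), np.float32(-79.91492)] nearest cap 307.0
[525.19765562 -46.88493649 149.82695499] 63.884901084814544 29.999042004346848 [-0.29733548 -0.36596828 -2.41683055]
```

>>> step_arm([
  [[0.4, -0.8, -3, 0, 0, 0, -0.02], [0.4, -1.8, -7, 0, 0, 0, -0.06], [0.4, -3, -11.2, 0, 0, 0, -0.1], [0.4, -4.1, -15.5, 0, 0, 0, -0.13], [0.4, -4.7, -17.8, 0, 0, 0, -0.145], [0.4, -4.9, -18.5, 0, 0, 0, -0.145], [0.4, -4.9, -18.5, 0, 0, 0, -0.145], [0.4, -4.9, -18.5, 0, 0, 0, -0.145]],
])

```text
time: 9.95
tcp_pos: [426.4, 115.7, 148.5]
ee_rot: [179.9, -0.0, 24.6]
contact_force: [0.3, -0.2, -2.9]
gripper_width: 0.685
finger_force: 30.0
```

```bash
python3 go.py 426 117 17 24.6
```

```text
[ 1.000e-02 -1.500e-01  1.315e+01] [ 0.001 -0.    -0.001] t 9.95 [426.4 115.7 148.5] [ 1.7994e+02 -1.0000e-02  2.4570e+01] F [ 0.3 -0.2 -2.9] w 63.7 j [-52.  29.  42. 134. -40.  30. -43.]
```

>>> step_arm([
  [[0.4, 0, 0, 3, 0, 0, 0], [0.4, 0, 0, 6.5, 0, 0, 0], [0.4, 0, 0, 10, 0, 0, 0], [0.4, 0, 0, 12, 0, 0, 0], [0.4, 0, 0, 12.9, 0, 0, 0], [0.4, 0, 0, 13.1, 0, 0, 0], [0.4, 0, 0, 13.2, 0, 0, 0], [0.4, 0, 0, 13.2, 0, 0, 0]],
])

```text
time: 10.75
tcp_pos: [426.4, 116.0, 16.9]
ee_rot: [180.0, -0.0, 24.6]
contact_force: [0.4, -0.6, -2.3]
gripper_width: 0.683
finger_force: 30.0
```

```bash
python3 go.py 426 117 14 24.6
```

```text
[ 0.   -0.11  0.29] [ 0.001 -0.001 -0.001] t 10.75 [426.4 116.   16.9] [ 1.7997e+02 -4.0000e-02  2.4560e+01] F [ 0.4 -0.6 -2.3] w 63.5 j [-29.  40.   9. 137. -59.   6. -29.]
```

```bash
python3 -c "
from h import *
print(monitor.observe()['joints'])"
```

```text
[-28.51017892  39.59005592   8.68819898 137.34762783 -58.73528647
   6.43064323 -28.659732  ]
```

```bash
python3 - <<'E'
from h import *
n=np.array([.8655,.5009]);v=np.array([.5009,-.8655]);o=np.array([401.9,19.9])
for f in('top0.npz','w2.npz'):
    s=dict(np.load(f));P=depthpts(s).reshape(-1,3);P=P[np.isfinite(P[:,0])]
    if f[0]=='w':P=depthpts(s)[:300].reshape(-1,3);P=P[np.isfinite(P[:,0])]
    P=P[(P[:,2]>8)&(P[:,2]<150)];a=(P[:,:2]-o)@v;d=(P[:,:2]-o)@n
    print(f,[(k,int(np.sort(d[q])[min(5,q.sum()-1)])) for k in range(-190,0,10) for q in [(a>=k)&(a<k+10)&(d>15)&(d<260)] if q.any()])
E
```

```text
top0.npz [(-190, 72), (-180, 140), (-170, 142), (-160, 147), (-150, 130), (-140, 126), (-130, 130), (-120, 121), (-110, 117), (-100, 119), (-90, 125), (-80, 129), (-70, 128), (-60, 116), (-50, 104), (-40, 99), (-30, 100), (-20, 105), (-10, 143)]
w2.npz [(-60, 112), (-50, 101), (-40, 98), (-30, 97), (-20, 102), (-10, 113)]
```

>>> step_arm([
  [[0.4, 0, 0, -1.5, 0, 0, 0], [0.4, 0.7, -0.6, -2.5, 0, 0, -0.05], [0.4, 0.7, -0.6, -2.5, 0, 0, -0.094], [0.4, 0.7, -0.6, -2.5, 0, 0, -0.094], [0.4, 0.7, -0.6, -1, 0, 0, -0.094], [0.4, 0.7, -0.6, 0, 0, 0, -0.094], [0.4, 0.7, -0.6, 0, 0, 0, -0.094], [0.4, 0.7, -0.6, 0, 0, 0, -0.094]],
])

```text
time: 11.55
tcp_pos: [429.4, 124.4, 16.5]
ee_rot: [-180.0, 0.0, 29.9]
contact_force: [-1.2, 0.6, -2.6]
gripper_width: 0.687
finger_force: 30.0
```

```bash
python3 go.py 430.4 124.3 14 30; python3 -c "
from h import *
print(monitor.observe()['joints'])"
```

```text
[0.08 0.06 0.25] [-0.     0.001 -0.001] t 11.55 [429.4 124.4  16.5] [-1.7998e+02  5.0000e-02  2.9930e+01] F [-1.2  0.6 -2.6] w 63.9 j [-30.  40.   9. 137. -56.   7. -27.]
[-29.7893611   39.76340769   9.365274   136.65246379 -56.31586641
   7.20534151 -26.52038652]
```

>>> step_arm([
  [[0.4, 0, 0, 0.1, 0, 0, 0], [0.4, 0, 0, 0.15, 0, 0, 0], [0.4, 0, 0, 0.2, 0, 0, 0], [0.4, 0, 0, 0.25, 0, 0, 0], [0.4, 0, 0, 0.3, 0, 0, 0], [0.4, 0, 0, 0.3, 0, 0, 0]],
])

```text
time: 12.15
tcp_pos: [429.7, 125.1, 13.8]
ee_rot: [-180.0, -0.0, 30.0]
contact_force: [-0.1, 0.8, 0.1]
gripper_width: 0.692
finger_force: 30.0
```

```bash
python3 -c "
from h import *
o=monitor.observe();print(o['tcp_pos'],o['joints'],o['contact_force'])"
```

```text
[429.72162767 125.05164709  13.75569421] [-29.39973314  40.05140716   8.6896952  136.65476184 -57.26995233
   6.64100895 -25.6123212 ] [-0.07448701  0.8071228   0.0595577 ]
```

>>> step_arm([
  [[0.4, 0, 0, 0.05, 0, 0, 0], [0.14, 0, 0, 0.05, 0, 0, 0], [0.14, 0, 0, 0.05, 0, 0, 0], [0.14, 0, 0, -2, 0, 0, 0], [0.14, 0, 0, -6, 0, 0, 0], [0.14, 0, 0, -11, 0, 0, -0.15], [0.14, 0, 0, -16, 0, 0, -0.3], [0.14, 0, 0, -21, 0, 0, -0.45]],
])

```text
time: 12.95
tcp_pos: [429.1, 124.3, 225.2]
ee_rot: [180.0, 0.1, 56.1]
contact_force: [2.2, 2.3, 0.2]
gripper_width: 0.861
finger_force: 0.0
```

>>> step_arm([
  [[0.14, 0, 0, 0, 0, 0, -0.15], [0.25, 0, 0, 0, 0, 0, -0.3], [0.35, 0, 0, 0, 0, 0, -0.45], [0.35, 0, 0, 0, 0, 0, -0.6], [0.35, 0, 0, 0, 0, 0, -0.75], [0.35, 0, 0, 0, 0, 0, -0.9], [0.35, 0, 0, 0, 0, 0, -1.03], [0.35, 0, 0, 0, 0, 0, -1.03]],
])

```text
time: 13.75
tcp_pos: [429.5, 124.7, 223.7]
ee_rot: [-180.0, -0.0, 114.9]
contact_force: [0.7, 0.6, -0.1]
gripper_width: 0.646
finger_force: 0.0
```

>>> step_arm([
  [[0.35, 0, 0, 0, 0, 0, 0], [0.35, 0, 0, 0, 0, 0, 0], [0.35, 0, 0, 0, 0, 0, 0]],
])

```text
time: 14.05
tcp_pos: [429.6, 125.0, 223.6]
ee_rot: [-180.0, 0.0, 114.7]
contact_force: [0.3, -0.5, 0.2]
gripper_width: 0.65
finger_force: 0.0
```

```bash
python3 go.py 429.7 125 14 120; python3 - <<'E'
from nest import *
s=snap('wrist','w6.png');np.savez('w6.npz',**s)
P=depthpts(s);g=s['image'].min(2)
m=((g>150)&(P[...,2]>24)&(P[...,2]<40)&(np.hypot(P[...,0]-430,P[...,1]-125)<55)).astype(np.uint8)
vs,us=np.nonzero(m);print(us.min(),us.max(),vs.min(),vs.max(),m.sum())
nest(s,(us.min()-4,us.max()+5,vs.min()-4,vs.max()+5),32,150)
E
```

```text
[0.000e+00 1.000e-02 2.096e+01] [-0.     0.    -0.092] t 14.05 [429.6 125.  223.6] [-1.7999e+02  1.0000e-02  1.1471e+02] F [ 0.3 -0.5  0.2] w 60.4 j [-44.  17.  26. 128. -12.  37.  16.]
284 378 180 255 2735
n box px ((333.70489501953125, 221.75411987304688), (82.93074798583984, 92.16539764404297), 84.80557250976562) depth z 29.9 centre [446.2 127.7] size [81.6 74.6] ang 29.88638687133789
long yaw 29.886385
```

```bash
cat > nest2.py <<'E'
from h import *
def nest2(s,z,c0,thr=150,lo=-8):
    P=depthpts(s);g=s['image'].min(2)
    m=((g>thr)&(abs(P[...,2]-z)<-lo)&(np.hypot(P[...,0]-c0[0],P[...,1]-c0[1])<45)).astype(np.uint8)
    m=cv2.morphologyEx(m,cv2.MORPH_OPEN,np.ones((3,3)))
    c=cv2.convexHull(max(cv2.findContours(m,0,1)[0],key=cv2.contourArea))
    w=onplane(s,c.reshape(-1,2),z)[:,:2].astype(np.float32);r=cv2.minAreaRect(w)
    b=cv2.boxPoints(r);e=[b[(i+1)%4]-b[i] for i in range(2)];l=max(e,key=np.linalg.norm)
    print('px',cv2.boundingRect(c),'centre',np.round(r[0],1),'size',np.round(r[1],1),'yaw',np.degrees(np.arctan2(l[1],l[0])).round(2),'depth',np.nanmedian(P[...,2][m>0]).round(1))
E
python3 - <<'E'
from nest2 import *
s=dict(np.load('w6.npz'))
for lo in(-8,-5,-3): nest2(s,32,(430,125),150,lo)
nest2(s,32,(430,125),170,-5)
cv2.imwrite('pics/w6c.png',cv2.resize(s['image'][100:330,200:460,::-1],None,fx=3,fy=2.6) if 0 else s['image'][...,::-1])
E
```

```text
px (285, 180, 62, 75) centre [429.4 124.5] size [49.4 63.4] yaw -60.1 depth 31.3
px (285, 180, 62, 75) centre [429.4 124.5] size [49.4 63.4] yaw -60.1 depth 31.3
px (285, 180, 62, 75) centre [429.4 124.5] size [49.4 63.3] yaw -59.99 depth 31.3
px (285, 181, 62, 74) centre [429.4 124.5] size [49.2 62.6] yaw -60.11 depth 31.3
```

View pics/w6.png

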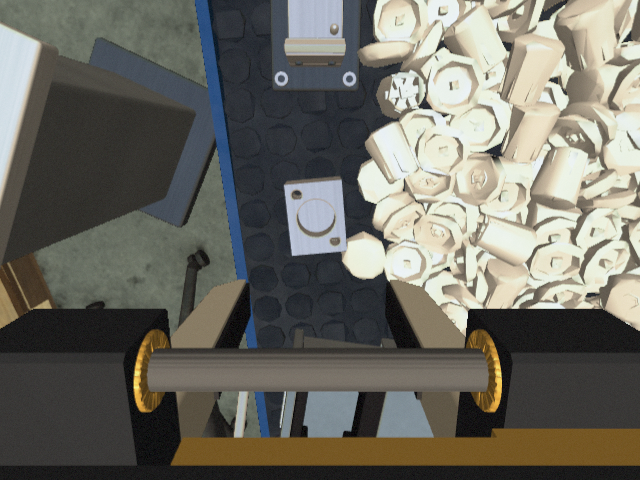

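The nest lies at about (315,217) px, vision centre (429.4,124.5) within 1 mm of the release pose; the nearest caps leave a notch at the right finger's place (rows 205–230). Now I measure the base from two places before regripping.

>>> step_arm([
  [[0.35, 3, 0, 0, 0, 0, 0], [0.35, 7, 0, 0, 0, 0, 0], [0.35, 11, 0, 0, 0, 0, 0], [0.35, 12, 0, 0, 0, 0, 0], [0.35, 12, 0, 0, 0, 0, 0], [0.35, 12, 0, 0, 0, 0, 0], [0.35, 12, 0, 0, 0, 0, 0]],
])

```text
time: 14.8
tcp_pos: [379.9, 232.6, 223.7]
ee_rot: [180.0, 0.0, 114.7]
contact_force: [-0.3, -0.2, -0.1]
gripper_width: 0.652
finger_force: 0.0
```

```bash
python3 -c "
from h import *
s=snap('wrist','w7.png');np.savez('w7.npz',**s)"
```

>>> step_arm([
  [[0.35, 3, -0.2, 0, 0, 0, 0], [0.35, 5, -0.2, 0, 0, 0, 0], [0.35, 5.3, -0.2, 0, 0, 0, 0], [0.35, 5.3, -0.2, 0, 0, 0, 0], [0.35, 5.3, -0.2, 0, 0, 0, 0], [0.35, 5.3, -0.2, 0, 0, 0, 0]],
])

```text
time: 15.45
tcp_pos: [355.8, 280.1, 223.7]
ee_rot: [180.0, 0.0, 114.7]
contact_force: [0.2, -0.2, -0.6]
gripper_width: 0.651
finger_force: 0.0
```

```bash
python3 - <<'E'
from h import *
s=snap('wrist','w8.png');np.savez('w8.npz',**s)
for f in('w7.npz','w8.npz'):
    s=dict(np.load(f));P=depthpts(s);Z=P[...,2];near=np.hypot(P[...,0]-355,P[...,1]-282)<75
    def rect(m,z,n):
        m=cv2.morphologyEx(m.astype(np.uint8),cv2.MORPH_OPEN,np.ones((3,3)))
        for c in sorted(cv2.findContours(m,0,1)[0],key=cv2.contourArea)[-2:]:
            if cv2.contourArea(c)<40: continue
            w=onplane(s,c.reshape(-1,2),z)[:,:2].astype(np.float32);r=cv2.minAreaRect(w);b=cv2.boxPoints(r);e=[b[1]-b[0],b[2]-b[1]];l=max(e,key=np.linalg.norm)
            mm=cv2.drawContours(np.zeros_like(m),[c],-1,1,-1)>0
            print(f,n,'px',cv2.boundingRect(c),'ctr',np.round(r[0],1),'size',np.round(r[1],1),'yaw',np.degrees(np.arctan2(l[1],l[0])).round(2),'z',np.nanmedian(Z[mm]).round(1))
    rect(near&(Z>18)&(Z<30),24,'seat'); rect(near&(Z>36)&(Z<80),45,'guides')
    rect(near&(Z>3.5)&(Z<90)&(np.hypot(P[...,0]-355,P[...,1]-282)<85),8,'plate')
E
python3 go.py 355 282 224 114.6
```

```text
w7.npz seat px (290, 111, 52, 84) ctr [356.5 282.1] size [43.7 70.1] yaw -65.3 z 23.4
w7.npz guides px (286, 92, 60, 18) ctr [339.2 320.1] size [46.5 12.7] yaw 24.7 z 65.9
w7.npz guides px (288, 196, 56, 20) ctr [374.  244.1] size [46.4 16.1] yaw 24.7 z 64.3
w7.npz plate px (273, 75, 127, 149) ctr [373.4 290.3] size [113.  130.3] yaw -65.3 z 14.1
w8.npz seat px (294, 179, 49, 75) ctr [357.7 280. ] size [43.4 68.3] yaw -66.12 z 23.4
w8.npz guides px (290, 160, 57, 19) ctr [339.1 320. ] size [46.1 14.6] yaw 24.73 z 65.8
w8.npz guides px (291, 255, 54, 24) ctr [374.  243.4] size [46.7 21.2] yaw 24.72 z 62.1
w8.npz plate px (277, 138, 122, 141) ctr [373.6 289.7] size [112.7 132.9] yaw -65.51 z 14.4
[ 0.2   0.01 -0.03] [0.    0.    0.002] t 15.5 [355.7 280.2 223.7] [1.8000e+02 1.0000e-02 1.1471e+02] F [-0.3  0.1 -0.7] w 60.3 j [-65.  17.  25. 128. -12.  37.  -6.]
```

```bash
python3 - <<'E'
from h import *
th=np.radians(-65.3);X=np.array([np.cos(th),np.sin(th)]);Y=np.array([-X[1],X[0]]);c0=np.array([356.3,282])
def proj(s,p):
    rv,_=cv2.Rodrigues(s['R'].T);return cv2.projectPoints(np.array([p],float),rv,-s['R'].T@s['t'],s['K'],s['D'])[0].reshape(2)
S={f:dict(np.load(f+'.npz')) for f in('w7','w8')}
hits={}
for f,s in S.items():
    g=s['image'].min(2);P=depthpts(s);Z=P[...,2]
    for nm,x,y,z,win in [('s1',57,29,8,9),('s2',57,-29,8,9),('s3',-57,29,8,9),('s4',-57,-29,8,9)]:
        u,v=proj(s,[*(c0+x*X+y*Y),z]);u,v=int(round(u)),int(round(v))
        w=g[v-win:v+win+1,u-win:u+win+1];m=(w>140).astype(np.uint8)
        if m.sum()<8: print(f,nm,'none');continue
        c=max(cv2.findContours(m,0,1)[0],key=cv2.contourArea);(a,b),r=cv2.minEnclosingCircle(c)
        hits[f,nm]=(u-win+a,v-win+b);p=onplane(s,[hits[f,nm]],8)[0,:2];print(f,nm,np.round(hits[f,nm],1),'r',round(r,1),p.round(1),'loc',((p-c0)@X).round(1),((p-c0)@Y).round(1))
    pr=[onplane(s,[hits[f,k]],8)[0,:2] for k in('s1','s2','s3','s4') if (f,k) in hits];print(f,'screw mean',np.mean(pr,0).round(2),len(pr))
    # dowels: print local patch relative brightness
    for nm,x,y in (('d1',22,15),('d2',-22,-15)):
        u,v=proj(s,[*(c0+x*X+y*Y),33]);u,v=int(round(u)),int(round(v))
        w=s['image'][v-10:v+11,u-10:u+11].astype(int);L=w.mean(2);dev=abs(L-np.median(L));m=(dev>20).astype(np.uint8)
        zz=Z[v-10:v+11,u-10:u+11]>27.5
        ys,xs=np.nonzero(zz);print(f,nm,'exp',(u,v),'depth-hits',zz.sum(),(u-10+xs.mean()).round(1) if zz.any() else '',(v-10+ys.mean()).round(1) if zz.any() else '', 'dark px',m.sum())
        if zz.any(): 
            q=P[v-10:v+11,u-10:u+11][zz];p=q[:,:2].mean(0);print('   pt',p.round(1),q[:,2].max().round(1),'loc',((p-c0)@X).round(1),((p-c0)@Y).round(1))
    for nm,x in(('g+',41),('g-',-41)):
        near=(abs((P[...,:2]-c0)@X-x)<14)&(abs((P[...,:2]-c0)@Y)<35)&(Z>60)&(Z<75);q=P[near];p=q.mean(0);l=(q[:,:2]-c0);print(f,nm,near.sum(),'z',np.median(q[:,2]).round(1),'x',np.percentile(l@X,[2,98]).round(1),'y',np.percentile(l@Y,[2,98]).round(1))
for k in('s1','s2','s3','s4'):
    if ('w7',k) in hits and ('w8',k) in hits: print(k,tri(S['w7'],hits['w7',k],S['w8'],hits['w8',k]))
E
```

```text
w7 s1 [343.8 212.8] r 9.6 [403.4 243.2] loc 54.9 26.6
w7 s2 [286.7 212.3] r 9.6 [354.6 221.3] loc 54.5 -26.9
w7 s3 [349.7  84. ] r 7.1 [359.1 347.4] loc -58.2 29.8
w7 s4 [284.5  86.5] r 10.7 [308.6 322. ] loc -56.2 -26.7
w7 screw mean [356.43 283.46] 4
w7 d1 exp (333, 180) depth-hits 51 332.7 179.5 dark px 137
   pt [378.9 268.8] 35.8 loc 21.4 15.0
w7 d2 exp (297, 127) depth-hits 54 297.6 126.6 dark px 136
   pt [333.8 296.1] 35.8 loc -22.3 -14.6
w7 g+ 754 z 66.5 x [36.2 45.8] y [-20.7  21.1]
w7 g- 841 z 66.7 x [-45.9 -36.6] y [-20.5  21.3]
w8 s1 [344. 270.] r 9.2 [404.1 239.8] loc 58.3 25.8
w8 s2 [290.8 270. ] r 9.3 [357.  218.2] loc 58.3 -26.0
w8 s3 [350.5 148. ] r 6.5 [359.2 346.6] loc -57.5 29.6
w8 s4 [285.5 147.6] r 6.6 [305.8 322.5] loc -57.9 -28.9
w8 screw mean [356.53 281.78] 4
w8 d1 exp (334, 240) depth-hits 51 334.5 239.1 dark px 127
   pt [378.8 269.2] 35.0 loc 21.0 15.1
w8 d2 exp (300, 191) depth-hits 50 300.8 190.2 dark px 135
   pt [333.6 296.5] 35.5 loc -22.7 -14.6
w8 g+ 710 z 66.2 x [36.  45.3] y [-20.9  21.1]
w8 g- 702 z 66.9 x [-46.5 -36.8] y [-20.5  21. ]
s1 (array([399.96631786, 246.15262059,  29.85389621]), np.float64(0.9145503022658231))
s2 (array([354.73003871, 226.52616005,  33.12555619]), np.float64(0.6668927782029785))
s3 (array([358.86895612, 346.6602454 ,  12.79823566]), np.float64(0.2508584187572954))
s4 (array([306.19283575, 322.30024549,  -3.6274108 ]), np.float64(2.257263579767258))
```

Base: seat centre (356.4,282.4), yaw −65.35°, seat z≈23.4–24, dowel tips z≈35.5 — consistent with the given sizes. Back to the nest for the regrip.

>>> step_arm([
  [[0.376, -3, 0, 0, 0, 0, -0.03], [0.376, -7.5, 0, 0, 0, 0, -0.06], [0.376, -12, 0, 0, 0, 0, -0.09], [0.376, -16, 0.07, 2, 0, 0, -0.0925], [0.376, -17.2, 0.07, 6, 0, 0, -0.0925], [0.376, -17.2, 0.07, 10, 0, 0, -0.0925], [0.376, -17.2, 0.07, 13, 0, 0, -0.0925], [0.376, -17.2, 0.07, 13, 0, 0, -0.0925]],
])

```text
time: 16.3
tcp_pos: [426.8, 123.8, 91.0]
ee_rot: [-179.7, -0.0, 120.0]
contact_force: [-1.2, -0.8, 1.0]
gripper_width: 0.626
finger_force: 0.0
```

>>> step_arm([
  [[0.376, 0, 0, 0, 0, 0, 0], [0.376, 0, 0, 0, 0, 0, 0]],
])

```text
time: 16.5
tcp_pos: [428.8, 125.3, 94.9]
ee_rot: [179.9, 0.0, 120.1]
contact_force: [-0.6, -0.0, -0.8]
gripper_width: 0.622
finger_force: 0.0
```

```bash
python3 go.py 428.3 124 16 120; python3 - <<'E'
from nest2 import *
s=snap('wrist','w9.png');np.savez('w9.npz',**s)
nest2(s,32,(429.5,124.8),150,-5)
print(monitor.observe()['joints'])
P=depthpts(s).reshape(-1,3);P=P[np.isfinite(P[:,0])];X=np.array([-.5,.866]);Y=np.array([.866,.5]);l=P[:,:2]-[429.6,124.8]
q=(abs(l@X)<11)&(P[:,2]>6)&(P[:,2]<60)&(l@Y>29)&(l@Y<70);print('caps near right finger',np.sort((l@Y)[q])[:200:20],q.sum())
E
```

```text
[-0.09 -0.12  7.89] [0.002 0.    0.002] t 16.5 [428.8 125.3  94.9] [1.799e+02 2.000e-02 1.201e+02] F [-0.6 -0.  -0.8] w 57.9 j [-33.  30.  13. 135. -23.  17.  31.]
px (271, 209, 90, 108) centre [429.5 124.3] size [49.6 64. ] yaw -59.93 depth 31.3
[-32.93436055  30.11781586  13.19376471 134.76110881 -23.16070151
  16.93195582  30.88719239]
caps near right finger [44.5808624  48.50263714 50.57914458 51.02780127 51.37401034 51.72338161
 52.08309649 52.40965942 52.61670834 53.00977733] 1367
```

>>> step_arm([
  [[0.376, -0.05, -0.1, 2, 0, 0, 0], [0.376, -0.05, -0.1, 3.5, 0, 0, 0], [0.376, -0.05, -0.1, 4.5, 0, 0, 0], [0.376, -0.05, -0.1, 4.7, 0, 0, 0], [0.376, -0.05, -0.1, 4.7, 0, 0, 0]],
])

```text
time: 17.05
tcp_pos: [427.7, 124.5, 47.1]
ee_rot: [180.0, 0.0, 120.1]
contact_force: [0.3, -0.0, 0.2]
gripper_width: 0.624
finger_force: 0.0
```

```bash
python3 go.py 428.3 124 16 120; python3 -c "
from h import *
print(monitor.observe()['joints'])"
```

```text
[-0.07  0.03  3.11] [0.    0.    0.002] t 17.05 [427.7 124.5  47.1] [179.97   0.   120.11] F [ 0.3 -0.   0.2] w 58.0 j [-28.  36.   7. 136. -26.   9.  33.]
[-28.41635273  35.57037352   7.05305313 136.16099987 -25.98441722
   9.38185832  33.12328808]
```

j6 would run out before a vertical grip reaches the nest; I'll lean the tool about its closing axis (pads stay flush with the long sides). Testing the sign first.

>>> step_arm([
  [[0.376, 0, 0, -0.5, 0, 0, 0], [0.376, 0, 0, -0.5, 0, 0.05, 0], [0.376, 0, 0, -0.5, 0, 0.1, 0], [0.376, 0, 0, -0.5, 0, 0.1, 0]],
])

```text
time: 17.45
tcp_pos: [428.6, 123.2, 52.5]
ee_rot: [179.9, -5.7, 119.9]
contact_force: [0.4, 0.4, -0.4]
gripper_width: 0.624
finger_force: 0.0
```

```bash
python3 -c "
from h import *
o=monitor.observe();print(o['joints'],o['tcp_pos'],o['ee_rot'])"
```

```text
[-1.92032414e+01  3.49164924e+01  6.87877960e-02  1.34570467e+02
 -2.65574449e+01  1.28077422e+01  3.68280383e+01] [428.58675792 123.15642638  52.54379379] [179.90243215  -5.73216563 119.94616649]
```

```bash
python3 -c "
from h import *
o=monitor.observe();R0=R.from_euler('xyz',o['ee_rot'],degrees=True)
for z in (40,30,17): print(R0.inv().apply(np.array([428.3,124.2,z])-o['tcp_pos'])/10)
print(R0.as_matrix()[:,2])
print((R0.inv()*R.from_euler('xyz',[180,-7.5,120],degrees=True)).as_rotvec())"
```

```text
[-0.02106941  0.02510309  1.25861285]
[-0.12094777  0.02340872  2.25361106]
[-0.25078963  0.02120605  3.54710874]
[-0.04838228  0.087394   -0.99499821]
[ 0.001811    0.03085532 -0.00090708]
```

>>> step_arm([
  [[0.376, 0, 0.02, 0.5, 0, 0.03, 0], [0.376, -0.02, 0.02, 1.2, 0, 0.03, 0], [0.376, -0.12, 0.02, 2.2, 0, 0.03, 0], [0.376, -0.2, 0.02, 3, 0, 0.03, 0], [0.376, -0.25, 0.02, 3.5, 0, 0.03, 0], [0.376, -0.25, 0.02, 3.5, 0, 0.03, 0]],
])

```text
time: 18.05
tcp_pos: [426.6, 125.5, 15.7]
ee_rot: [-179.9, -7.5, 120.1]
contact_force: [0.3, -0.6, -0.2]
gripper_width: 0.621
finger_force: 0.0
```

```bash
python3 -c "
from h import *
o=monitor.observe();print(o['joints'],o['tcp_pos'],o['ee_rot'],o['contact_force'],o['gripper_width']*93)"
```

```text
[-14.64727978  39.59783903  -5.3178788  134.78819609 -28.30063223
   8.27147426  39.44593919] [426.58326674 125.48969635  15.66505744] [-179.91155465   -7.46150842  120.13145636] [ 0.27458035 -0.58898388 -0.16273771] 57.7875728650774
```

>>> step_arm([
  [[0.376, 0, 0.1, 0, 0, 0, 0], [0.6, 0, 0.2, 0, 0, 0, 0], [0.6, 0, 0.2, 0, 0, 0, 0], [0.6, 0, 0.2, 0, 0, 0, 0], [0.6, 0, 0.2, 0, 0, 0, 0]],
], force=35)

```text
time: 18.55
tcp_pos: [429.0, 126.4, 16.8]
ee_rot: [180.0, -7.4, 120.1]
contact_force: [0.3, -0.2, 1.3]
gripper_width: 0.536
finger_force: 35.0
```

```bash
python3 -c "
from h import *
o=monitor.observe();print(o['joints'],o['tcp_pos'],o['ee_rot'],o['contact_force'],o['gripper_width']*93)"
```

```text
[-14.78001527  39.48331822  -5.13926581 134.53174937 -28.2765013
   8.54094059  39.38155609] [429.04789201 126.41024606  16.76105047] [179.97018007  -7.43931764 120.11393777] [ 0.27682522 -0.15860462  1.27684127] 49.85877440263659
```

```bash
cat > g2.py <<'E'
import sys
from h import *
o=monitor.observe()
for a in sys.argv[1:]:
    p=[float(x) for x in a.split(',')];d,r=delta(p[:3],[180,p[4] if len(p)>4 else -7.44,p[3]]);print(d.round(2),r.round(3))
print(round(o['time'],2),o['tcp_pos'].round(2),o['ee_rot'].round(2),'F',o['contact_force'].round(1),'w',round(o['gripper_width']*93,1),'j',o['joints'].round(1))
E
python3 g2.py 429,126.4,40,120.1 429,126.4,112,120.1 356.2,284.3,112,114.65
```

```text
[ 0.3 -0.  -2.3] [0. 0. 0.]
[ 1.23  0.   -9.44] [0. 0. 0.]
[18.4   1.62 -7.2 ] [-0.012 -0.     0.095]
18.55 [429.05 126.41  16.76] [179.97  -7.44 120.11] F [ 0.3 -0.2  1.3] w 49.9 j [-14.8  39.5  -5.1 134.5 -28.3   8.5  39.4]
```

>>> step_arm([
  [[0.6, 0.1, 0, -1, 0, 0, 0], [0.6, 0.4, 0, -3, 0, 0, 0], [0.6, 0.8, 0, -6, 0, 0, 0], [0.6, 1.23, 0, -9.4, 0, 0, 0], [0.6, 4, 0.2, -9.1, 0, 0, 0.02], [0.6, 8, 0.6, -8.5, 0, 0, 0.04], [0.6, 12.5, 1, -7.9, -0.01, 0, 0.07], [0.6, 16.5, 1.4, -7.4, -0.012, 0, 0.09]],
])

```text
time: 19.35
tcp_pos: [362.5, 267.9, 112.1]
ee_rot: [180.0, -7.5, 114.8]
contact_force: [0.6, 1.1, -2.4]
gripper_width: 0.535
finger_force: 35.0
```

>>> step_arm([
  [[0.6, 1.3, 0.15, 0.1, 0, 0, 0], [0.6, 1.7, 0.2, 0.2, 0, 0, 0], [0.6, 1.7, 0.2, 0.2, 0, 0, 0], [0.6, 1.7, 0.2, 0.2, 0, 0, 0], [0.6, 1.7, 0.2, 0.2, 0, 0, 0]],
])

```text
time: 19.85
tcp_pos: [358.9, 281.7, 111.6]
ee_rot: [180.0, -7.4, 114.8]
contact_force: [-0.3, 0.3, -3.0]
gripper_width: 0.534
finger_force: 35.0
```

```bash
python3 g2.py 356.2,284.3,70,114.65 356.2,284.3,57,114.65
```

```text
[-0.19 -0.14  4.17] [-0.     0.     0.002]
[-0.36 -0.14  5.46] [-0.     0.     0.002]
19.85 [358.9  281.68 111.63] [179.99  -7.43 114.78] F [-0.3  0.3 -3. ] w 49.6 j [-44.4  28.    6.  133.6 -31.6  19.4  15.6]
```

>>> step_arm([
  [[0.6, 0.37, -0.14, 0, 0, 0, 0.002], [0.6, 0.2, -0.14, 1, 0, 0, 0.002], [0.6, -0.05, -0.14, 3, 0, 0, 0.002], [0.6, -0.19, -0.14, 4.1, 0, 0, 0.002], [0.6, -0.19, -0.14, 4.1, 0, 0, 0.002], [0.6, -0.19, -0.14, 4.1, 0, 0, 0.002], [0.6, -0.19, -0.14, 4.1, 0, 0, 0.002]],
])

```text
time: 20.55
tcp_pos: [355.9, 285.4, 70.9]
ee_rot: [180.0, -7.4, 114.8]
contact_force: [-0.3, 0.0, -2.4]
gripper_width: 0.528
finger_force: 35.0
```

```bash
python3 g2.py 356.2,284.3,56,114.65; python3 - <<'E'
from h import *
# check nest vs base from the wrist camera, numerically
s=snap('wrist','w10.png');np.savez('w10.npz',**s);P=depthpts(s);Z=P[...,2]
c0=np.array([356.8,283.]);th=np.radians(114.65);X=np.array([np.cos(th),np.sin(th)]);Y=np.array([-X[1],X[0]])
L=P[...,:2]-c0;x=L@X;y=L@Y
g=s['image'].min(2)
top=(abs(x)<45)&(abs(y)<40)&(Z>78)&(Z<93)
if top.any(): print('nest top',top.sum(),np.median(Z[top]),np.percentile(x[top],[1,99]),np.percentile(y[top],[1,99]))
for n,lo in(('g+',1),('g-',-1)):
    q=(Z>60)&(Z<73)&(abs(x-lo*41)<12)&(abs(y)<30)
    if q.any(): print(n,q.sum(),np.percentile(x[q],[2,98]),np.percentile(y[q],[2,98]),np.median(Z[q]))
E
```

```text
[-0.31 -0.02  1.46] [ 0.    -0.     0.002]
20.55 [355.85 285.42  70.9 ] [179.98  -7.45 114.78] F [-0.3  0.  -2.4] w 49.1 j [-4.080e+01  3.260e+01  1.000e-01  1.349e+02 -3.520e+01  1.260e+01
  1.850e+01]
nest top 12292 85.37068976455468 [-31.09607465  32.39157628] [-37.07391962  35.44168935]
g+ 2744 [32.25208838 45.78047806] [-21.10235948  21.65333055] 66.83290055676834
g- 886 [-46.40600853 -41.13198536] [-20.02723241  21.59566232] 67.75374342373186
```

```bash
python3 - <<'E'
from h import *
s=dict(np.load('w10.npz'));P=depthpts(s);Z=P[...,2]
c0=np.array([356.8,283.]);th=np.radians(114.65);X=np.array([np.cos(th),np.sin(th)]);Y=np.array([-X[1],X[0]])
L=P[...,:2]-c0;x=L@X;y=L@Y
for a,b in((14,22),(22,30),(-20,-12),(-30,-22)):
    q=(x>a)&(x<b)&(abs(y)<40)&(Z>83)&(Z<89);print(a,b,q.sum(),np.percentile(y[q],[1,99]).round(2) if q.any() else '')
for lo in(1,-1):
    q=(Z>62)&(Z<73)&(abs(x-lo*43)<3)&(abs(y)<30);print('g',lo,q.sum(),np.percentile(y[q],[0.5,1,99,99.5]).round(2))
print('TCP y off target',(np.array([355.85,285.42])-[356.2,284.3])@Y)
E
```

```text
14 22 2262 [-25.56  23.62]
22 30 2555 [-25.62  23.51]
-20 -12 0 
-30 -22 1079 [-25.77  23.17]
g 1 1526 [-21.18 -20.8   21.84  22.16]
g -1 819 [-20.78 -20.53  22.11  22.4 ]
TCP y off target -0.14901761158574434
```

>>> step_arm([
  [[0.6, -0.12, -0.1, 0, 0, 0, 0.002], [0.6, -0.12, -0.1, 0, 0, 0, 0.002], [0.6, -0.2, -0.1, 0.6, 0, 0, 0.002], [0.6, -0.27, -0.1, 1.2, 0, 0, 0.002], [0.6, -0.31, -0.1, 1.46, 0, 0, 0.002], [0.6, -0.31, -0.1, 1.46, 0, 0, 0.002], [0.6, -0.31, -0.1, 1.46, 0, 0, 0.002]],
])

```text
time: 21.3
tcp_pos: [355.1, 283.8, 55.5]
ee_rot: [-180.0, -7.4, 114.7]
contact_force: [1.3, 0.1, -2.6]
gripper_width: 0.534
finger_force: 35.0
```

```bash
python3 g2.py 356.2,284.3,56,114.65; cat > rel.py <<'E'
from h import *
s=snap('wrist');P=depthpts(s);Z=P[...,2];o=monitor.observe()
c0=np.array([356.8,283.]);th=np.radians(114.65);X=np.array([np.cos(th),np.sin(th)]);Y=np.array([-X[1],X[0]])
L=P[...,:2]-c0;x=L@X;y=L@Y;zt=o['tcp_pos'][2]+15.2-1.3
q=(abs(x)<36)&(abs(y)<40)&(abs(Z-zt)<3);n=q&(abs(x)>18)
print('nest ztop',np.median(Z[q]).round(1),'x',np.percentile(x[q&(abs(y)<20)],[.5,99.5]).round(2),'y',np.percentile(y[n],[1,99]).round(2),np.percentile(y[n],[1,99]).mean().round(2))
for lo in(1,-1):
    g=(Z>62)&(Z<72)&(abs(x-lo*43)<3)&(abs(y)<30)&~q;print('guide',lo,g.sum(),np.percentile(y[g],[1,99]).mean().round(2),np.percentile(x[(Z>62)&(Z<72)&(abs(x-lo*41)<8)&(abs(y)<18)],[1,99]).round(2))
E
python3 rel.py
```

```text
[ 0.    0.11 -0.05] [-0.001 -0.     0.   ]
21.3 [355.15 283.85  55.54] [-179.95   -7.45  114.66] F [ 1.3  0.1 -2.6] w 49.7 j [-39.   34.5  -2.2 135.4 -36.3  10.   19.5]
nest ztop 70.0 x [-32.52  31.28] y [-24.42  24.68] 0.13
guide 1 1854 0.69 [37.3  45.93]
guide -1 1611 0.87 [-46.29 -37.41]
```

>>> step_arm([
  [[0.6, 0.05, -0.06, 0, 0, 0, 0], [0.6, 0.03, -0.06, 0.15, 0, 0, 0], [0.6, 0.01, -0.06, 0.3, 0, 0, 0], [0.6, -0.01, -0.06, 0.45, 0, 0, 0], [0.6, -0.03, -0.06, 0.6, 0, 0, 0], [0.6, -0.05, -0.06, 0.75, 0, 0, 0], [0.6, -0.05, -0.06, 0.75, 0, 0, 0]],
])

```text
time: 22.05
tcp_pos: [354.4, 284.1, 48.0]
ee_rot: [-180.0, -7.4, 114.7]
contact_force: [-0.2, 0.1, -3.0]
gripper_width: 0.536
finger_force: 35.0
```

```bash
python3 g2.py 355.2,284,40.8,114.65;python3 rel.py
```

```text
[-0.13  0.07  0.71] [-0.001 -0.     0.   ]
22.05 [354.41 284.09  48.03] [-179.96   -7.44  114.67] F [-0.2  0.1 -3. ] w 49.9 j [-38.3  35.4  -3.3 135.6 -37.    8.7  20.2]
nest ztop 62.5 x [-35.76  35.92] y [-23.8   25.17] 0.69
guide 1 2035 0.6 [37.32 45.96]
guide -1 1192 0.89 [-42.69 -37.11]
```

Underside is below the dowel tips with no side force. Lowering home.

>>> step_arm([
  [[0.6, -0.02, 0, 0.15, 0, 0, 0], [0.6, -0.04, 0, 0.3, 0, 0, 0], [0.6, -0.06, 0, 0.45, 0, 0, 0], [0.6, -0.08, 0, 0.6, 0, 0, 0], [0.6, -0.09, 0, 0.7, 0, 0, 0], [0.6, -0.1, 0, 0.8, 0, 0, 0], [0.6, -0.12, 0, 0.9, 0, 0, 0], [0.6, -0.12, 0, 0.9, 0, 0, 0]],
])

```text
time: 22.9
tcp_pos: [354.4, 284.2, 40.7]
ee_rot: [179.9, -7.5, 114.7]
contact_force: [-1.5, -4.7, 29.0]
gripper_width: 0.537
finger_force: 35.0
```

```bash
python3 g2.py 355.2,284,40.8,114.65
```

```text
[-0.05  0.06 -0.02] [ 0.001 -0.001  0.   ]
22.9 [354.42 284.17  40.69] [179.94  -7.51 114.67] F [-1.5 -4.7 29. ] w 50.0 j [-37.6  36.3  -4.5 135.8 -38.4   7.3  21.7]
```

>>> step_arm([
  [[0.6, 0.01, 0, -0.1, 0, 0, 0], [0.6, 0.01, 0, -0.1, 0, 0, 0], [0.3, 0.01, 0, -0.1, 0, 0, 0], [0.3, 0.01, 0, -0.1, 0, 0, 0], [0.3, 0.01, 0, -0.1, 0, 0, 0], [0.3, 0.15, 0, -1.1, 0, 0, 0], [0.3, 0.5, 0, -4, 0, 0, 0], [0.3, 1.1, 0, -8, 0, 0, 0]],
])

```text
time: 23.7
tcp_pos: [353.6, 283.9, 119.5]
ee_rot: [-179.8, -7.4, 114.6]
contact_force: [0.7, 0.5, 0.3]
gripper_width: 0.701
finger_force: 0.0
```

>>> step_arm([
  [[0.3, 0.65, 0, -5, 0, 0, 0], [0.3, 1.2, 0, -9, 0, 0, 0], [0.3, 1.2, 0, -9, 0, 0, 0], [0.3, 1.2, 0, -9, 0, 0, 0], [0.3, 1.2, 0, -9, 0, 0, 0]],
])

```text
time: 24.2
tcp_pos: [353.5, 284.7, 209.9]
ee_rot: [-179.9, -7.4, 114.7]
contact_force: [-0.7, 1.0, -0.1]
gripper_width: 0.704
finger_force: 0.0
```

```bash
python3 g2.py 355.2,284,200,114.65; python3 - <<'E'
from nest2 import *
s=snap('wrist','w11.png');nest2(s,56,(356.5,282.5),140,-6)
P=depthpts(s);Z=P[...,2];c=np.array([356.4,282.4]);th=np.radians(114.65);X=np.array([np.cos(th),np.sin(th)]);Y=np.array([-X[1],X[0]])
L=P[...,:2]-c;x=L@X;y=L@Y
for a,b in((-30,-22),(22,30)):
  for e,f in((-20,-12),(12,20)):
    q=(x>a)&(x<b)&(y>e)&(y<f)&(Z>40);print((a,e),q.sum(),np.median(Z[q]).round(2))
for lo in(1,-1):
    g=(Z>62)&(Z<72)&(abs(x-lo*41)<8)&(abs(y)<28);print('guide z',np.median(Z[g]),np.percentile(x[g],[1,99]),np.percentile(y[g],[1,99]))
E
```

```text
[-0.26  0.12  0.96] [-0.002  0.     0.001]
24.2 [353.52 284.73 209.87] [-179.9    -7.43  114.7 ] F [-0.7  1.  -0.1] w 65.4 j [-56.1  18.1  19.8 129.2 -24.   34.5   7.4]
px (288, 216, 62, 79) centre [356.3 282.7] size [49.3 63.1] yaw -65.25 depth 55.3
(-30, -20) 98 54.3
(-30, 12) 96 55.43
(22, -20) 217 298.89
(22, 12) 155 299.25
guide z 67.03678371686385 [37.66119695 46.20024838] [-21.54088024  21.564272  ]
guide z 66.84522838651787 [-45.61994539 -37.17144141] [-21.093344    21.51030142]
```

```bash
python3 - <<'E'
from h import *
P=depthpts(snap('scene'));Z=P[...,2]
q=(Z>44)&(Z<57)&(np.hypot(P[...,0]-441.5,P[...,1]-76*-1)<40)
u=np.array([.961,.277]);print('bar pts',q.sum(),'cab-x',np.median(P[q][:,:2]@u),'expected',np.array([441.2,-76.1])@u)
print(workorder.close_job())
E
```

```text
bar pts 265 cab-x 399.7106624400856 expected 402.9135
the job is handed in; nothing more can be done
None
```

The job is handed in. The round-pocket nest sits fully home over both dowels between the end guides, the drawer is out at its stop, and I left the slot nest untouched; the whole job took about 24 s of the 56 s.

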